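# Square a carton into the measuring gauge and take its dimensions

## Task

The brown carton lies askew on the platform of the measuring gauge. Without gripping or lifting it, push it along the platform into the gauge's corner until it sits flush against both fences, its long side along the longer back fence. Only then press the green button on the console all the way down to take the measurement, let go, and leave everything else where it stands.

Things in the scene. Friction and masses are not known exactly. Their poses are not given: they have to be found in the camera images.
- carton: Brown cardboard carton with a tape strip along its top, a white label and a red sticker: 130 (its x) x 190 (its y, the long way) x 70 tall, 0.4 to 0.7 kg, too wide to grip, lying loose on the gauge's platform. Origin at the centre of its underside. It starts clear of both fences and up to about 25 degrees askew, its long way roughly along the gauge's y.
- gauge: Carton measuring gauge, fixed to the bench: a steel-topped grey platform 300 (its x) x 360 (its y), top 30 above the bench, open at its -x and -y edges, with aluminium fences along its +x and +y edges. Origin at the platform's centre, at bench height; x points away from the robot and y to its left, turned by up to 9 degrees.
- gauge_corner (a point): Point on the platform's top where the inner faces of the two fences meet; axes as the gauge. The carton touches both fences when its centre lies 65 from here along -x and 95 along -y. A slim fixed mast, 24 square and 187 tall, stands just outside this corner; its sensor arm, 155 to 176 above the bench, reaches about 35 in over the corner.
- back_fence (a point): Foot of the inner face of the longer back fence, at mid length; the fence runs along the gauge's y for 376, is 16 thick, rises 55 above the platform and has a yellow ruler strip on top.
- side_fence (a point): Foot of the inner face of the side fence, at mid length; the fence runs along the gauge's x for 316, same section and ruler.
- console: Grey operator console, fixed to the bench: 90 (its x) x 100 x 34 tall, with a black display bar at its +x edge rising to 68 above the bench and a green button 48 in front of it, on its -x side. Origin under its centre.
- capture (a joint): Travel of the green measuring button, in m: 0 is up, 0.006 fully down. It is spring-loaded (about 5 N fully down) and comes up by itself; the measurement is taken past 0.0045.
- capture_top (a point): Centre of the top of the green button (30 across), pressed straight down.
- scanner: grey barcode reader on a round black foot 80 across, 131 tall; origin under the foot's centre. Loose bystander.
- tape_dispenser: blue desk tape dispenser 115 (its x) x 50 x 80 tall; origin under its centre. Loose bystander.
- tape_roll: roll of brown tape lying flat, 100 across, 48 tall; origin under its centre. Loose bystander.
- mug: blue mug, 80 across, 95 tall, handle at its +y; origin under its centre. Loose bystander.
- box_cutter: orange box cutter lying flat, about 137 long (its x), 24 wide, 12 tall; origin on the bench near its middle. Loose bystander.
- cleaner: white bottle with a red cap, 60 across, 170 tall; origin under its centre. Loose bystander.
- blue_box: blue product box 85 (its x) x 110 x 95 tall; origin under its centre. Loose bystander.
Not all that is in view belongs to the job. What is shaped like the console but turquoise is not meant.

How it is judged:
On the way, in this order (a step that is already met when the one before it is completed fails the run):
1. the carton rests flush against both fences (x of carton in the frame of gauge_corner between -0.07 and -0.06 m and y of carton in the frame of gauge_corner between -0.1 and -0.09 m and z of carton in the frame of gauge_corner below 0.004 m and angle between the y axis of carton and the y axis of gauge, either way round below 0.03 rad and linear speed of carton below 0.01 m/s), for 0.2 s.
2. the green button is pressed down (value of joint capture above 0.0045 m), for 0.05 s.
At the end, for the whole second after the job is handed in: The carton lies flat and still on the platform, within 5 mm of touching each fence (measured at its centre) and within 1.7 degrees of square to them, its long side along the back fence; the button has been pressed past 4.5 mm after that and is up again (all of step 1 and angle between carton's own z axis and vertical below 0.03 rad and value of joint capture below 0.0015 m).
It fails at once if the carton is lifted (over 12 mm off the platform) or tipped (over 11 degrees) (z of carton in the frame of gauge_corner above 0.012 m or angle between carton's own z axis and vertical above 0.2 rad).
It fails at once if the button is pressed before the carton sits flush in the corner (value of joint capture above 0.0045 m and not (x of carton in the frame of gauge_corner between -0.07 and -0.06 m and y of carton in the frame of gauge_corner between -0.1 and -0.09 m and z of carton in the frame of gauge_corner below 0.004 m and angle between the y axis of carton and the y axis of gauge, either way round below 0.03 rad)).
It fails at once if a bystander is moved by more than 20 mm (distance of any of scanner, tape_dispenser, tape_roll, mug, box_cutter, cleaner, blue_box from where it was at the start of the episode above 0.02 m).
It also fails if it takes over 61 s, if anything falls off the work surface, if the arm or the gripper's body presses on something with over 40 N, if the wrist force passes 120 N, or if a joint passes its speed limit or range.

## Robot

A 6-joint arm with a two-finger parallel gripper is mounted at the origin on the work surface. World frame = base frame: x ahead of the robot, y to its left, z up, the work surface at z = 0. Lengths are in m, angles in rad, forces in N, time in s.
With the tool pointing down it reaches from about 0.35 to 0.975 m from the base axis. Payload 4.9 kg.
Tool frame: the origin (TCP) lies midway between the tips of the shut fingers; the grasp point (between the pads) lies 19 mm behind it; z points along the fingers, y is the direction in which the jaws open and shut (so a half turn about z gives the same grasp; the last joint's range is limited). The gripper opens to 85 mm and grips with 20 to 120 N. Pads are 22 mm wide; open, the fingers measure 114 mm over their backs; the gripper's body (76 mm by 85 mm) begins 54 mm behind the grasp point. The pads swing forward as they close: fully open they stand 13 mm farther back than shut.
Start: joints at [-1.239, 0.053, 1.613, -0, 1.476, -0.119], TCP at [0.272, -0.563, 0.231] pointing down, gripper open.
Joint ranges: [-3.01, 3.01], [-1.01, 2.22], [0.06, 2.58], [-1.02, 4.17], [0.09, 2.62], [-3.14, 3.14]. Speed limits (rad/s): [2.57, 2.57, 3.14, 3.14, 3.14, 3.14].

## Interface

Orientations are given as a unit quaternion [w, x, y, z].
In Python, from plant import manip gives the robot as it stands. The module is installed in compiled form; this text tells all that it offers.
- The arm moves only by the tool move_arm, never from a script. Its argument "rows" is a list of rows, each an object of numbers: "tx", "ty", "tz": the shift along the tool's x, y, z in m; "ax", "ay", "az": the turn, a rotation vector about the tool's x, y, z in degrees; "jaw": the closure in counts, from 0 (fully open) to 255 (shut). In form: [{"tx": .., "ty": .., "tz": .., "ax": .., "ay": .., "az": .., "jaw": ..}, ...]. A call has 1 to 12 rows; each row shifts and turns the pose as measured when the row begins, along the tool's axes as they then stand; what a row does not reach is not made up. A row lasts 1/10 s, in which the tool goes at most 50 mm and 8.59 degrees, less where a joint would pass 70% of its speed; a pose out of reach is approached as far as the arm can. A call with a gripper value outside its range is refused whole. The fingers move at their own pace and stop on an object; the grip force is fixed at half the most. Time passes only in rows, so rows that do not move let the fingers close. It gives the time, the measured TCP pose, the force and the opening at its end, in the units of the state.
- manip.state(): the state, without advancing time (a new reading comes with each control period).
- manip.grab_frame(name): name is "scene" or "top" or "wrist"; returns a dict with "color" (420x560x3 uint8, red, green, blue), "intrinsics" (3x3 intrinsics, pixels), "R" (3x3) and "t" (3): a world point X has camera coordinates R X + t. Camera axes: x right, y down, z forward; pixel columns grow to the right and rows downward; lengths in m; the calibration is good to about 2 mm. A picture is of the moment at which its call begins. There is no depth.
- manip.job_done(): hands the job in, once; it reports no verdict.
The state is a dict: "time": time; "joint_pos": joint angles; "joint_vel": joint speeds; "joint_efforts": joint torques, N m; "tool_pos": TCP position; "tool_rot": TCP orientation; "contact_force": force on the tool from outside, world axes, zero at the start; "ft_torque": the same for the moment, N m; "gripper_width": opening from 0.0 (shut) to 1.0 (fully open).
Only numpy, scipy, OpenCV 4.12 (cv2) and the standard library are available. Lean on these libraries where they do the work, as an engineer would, in place of code of your own. Each camera call takes 0.05 s, during which the arm holds its last target.

## Working session

There is one attempt and no reset: what is moved stays moved. The work goes in short steps, Python scripts to look and compute and a tool call to move; the robot and the scene stay as the last step left them, time stands still between calls to the robot, and variables do not carry over. Pictures are saved under pics/ and viewed, and the job is handed in when it is done.

Besides the shell and the picture viewer there is one more tool, called after "Request:" as name(argument=value, ...) on one line, values as JSON. move_arm: Moves the arm, as the interface text tells. Its arguments: {"type":"object","properties":{"rows":{"type":"array"}},"required":["rows"]}

```bash
mkdir -p pics; cat > h.py <<'E'
import numpy as np, cv2
from plant import manip
def grab(n,f):
    d=manip.grab_frame(n); cv2.imwrite('pics/'+f+'.png',d['color'][:,:,::-1]); np.savez('pics/'+f+'.npz',K=d['intrinsics'],R=d['R'],t=d['t'])
    return d
def ray(f,u,v,z):
    d=np.load('pics/'+f+'.npz'); r=d['R'].T@np.linalg.inv(d['K'])@np.array([u,v,1.]); c=-d['R'].T@d['t']
    return c+r*(z-c[2])/r[2]
def proj(f,X):
    d=np.load('pics/'+f+'.npz'); p=d['K']@(d['R']@np.array(X,float)+d['t']); return p[:2]/p[2]
def crop(f,o,x0,y0,x1,y1,s):
    i=cv2.imread('pics/'+f+'.png')[y0:y1,x0:x1]; cv2.imwrite('pics/'+o+'.png',cv2.resize(i,None,fx=s,fy=s,interpolation=cv2.INTER_CUBIC))
E
python3 - <<'E'
from h import *
print(manip.state())
grab('scene','s0');d=grab('top','t0');print(d['R'],d['t'],d['intrinsics'])
E
```

```text
{'time': 0.0, 'joint_pos': array([-1.23901946e+00,  5.33458749e-02,  1.61426848e+00, -2.00483305e-05,
        1.47603079e+00, -1.18974266e-01]), 'joint_vel': array([-0.0007969 , -0.00081971, -0.00146836, -0.00056334,  0.00028821,
       -0.00133935]), 'joint_efforts': array([-1.68594528e-03, -3.93680835e+01, -3.70177674e+01, -1.79461103e-04,
        7.21996883e-03,  7.52765231e-06]), 'tool_pos': array([ 0.27208213, -0.56197886,  0.23008509]), 'tool_rot': array([-1.01937807e-03,  9.74709519e-01,  2.23473265e-01, -1.18909288e-04]), 'contact_force': array([ 0.51744387,  0.68488418, -1.02003876]), 'ft_torque': array([ 0.05208705, -0.01563768, -0.01198094]), 'gripper_width': 0.9974831441182554}
[[-8.79355351e-04 -9.99995765e-01  2.77421454e-03]
 [-9.86127966e-01  4.06676865e-04 -1.65986355e-01]
 [ 1.65984524e-01 -2.88169153e-03 -9.86124147e-01]] [-5.87916110e-04  5.22667368e-01  1.55970359e+00] [[515.08469944   0.         269.62054006]
 [  0.         515.08469944 201.22390314]
 [  0.           0.           1.        ]]
```

View pics/s0.png

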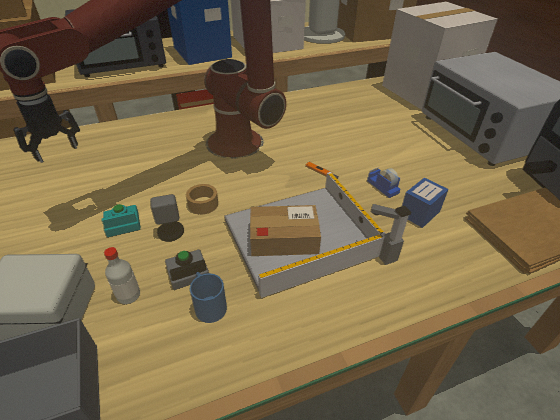

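View pics/t0.png

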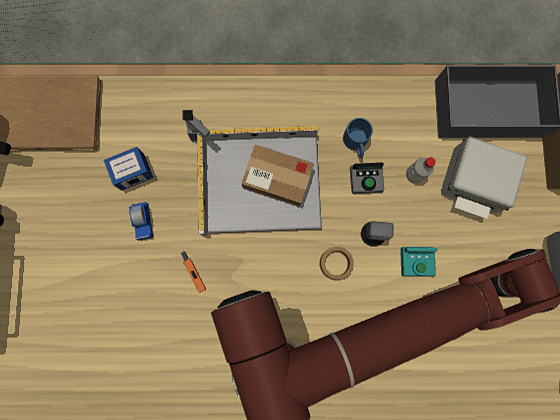

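The top view shows the gauge at (205–320, 130–232) with its corner near (205,137) at upper left. The carton is around (278,175), the grey console with the green button around (368,182), and the turquoise decoy at (420,262).

```bash
python3 - <<'E'
from h import *
crop('t0','t0c',180,100,340,250,5)
crop('t0','t0d',335,110,445,220,5)
E
```

```text
(no output)
```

View pics/t0c.png

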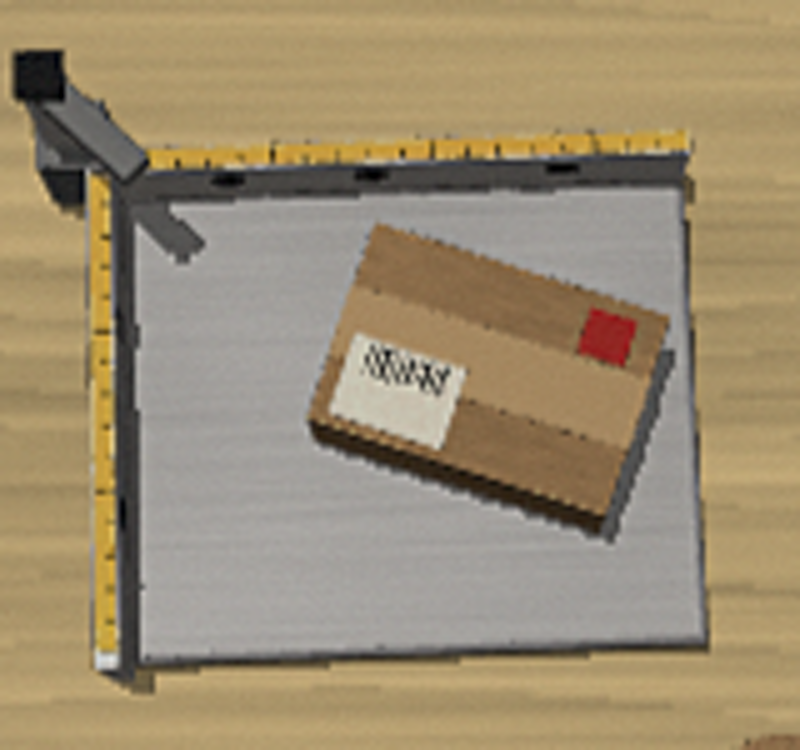

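View pics/t0d.png

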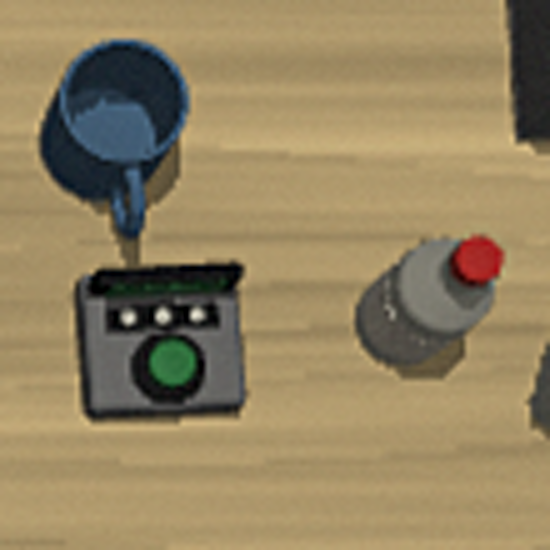

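```bash
python3 - <<'E'
from h import *
o=np.array([180,100])
def P(u,v,z,o=o,s=5): return ray('t0',u/s+o[0]-.4,v/s+o[1]-.4,z)
pl={k:P(*v,.03)[:2] for k,v in dict(mxpy=(145,660),mxmy=(708,645),pxmy=(683,186),corner=(135,200)).items()}
for k in pl: print(k,pl[k].round(4))
for a,b in (('mxpy','mxmy'),('corner','pxmy'),('mxmy','pxmy'),('mxpy','corner')):
    d=pl[b]-pl[a]; print(a,b,np.linalg.norm(d).round(4),np.degrees(np.arctan2(d[1],d[0])).round(2))
c=[P(*q,.1)[:2] for q in ((377,223),(670,318),(607,518),(309,420))]
print('carton',np.round(c,4),np.mean(c,0))
for i in range(4):
    d=c[(i+1)%4]-c[i]; print(np.linalg.norm(d).round(4),np.degrees(np.arctan2(d[1],d[0])).round(2))
# fence tops
for n,a,b in (('back outer top',(150,152),(690,130)),('side outer top',(92,175),(97,668)),('back inner',(150,170),(688,150)),('side inner',(112,180),(118,655))):
    a=P(*a,.085);b=P(*b,.085);d=b-a;print(n,a.round(4),b.round(4),np.degrees(np.arctan2(d[1],d[0])).round(2))
o2=np.array([335,110])
for z in (.04,.048): print('button',P(174,361,z,o2))
print('console',[P(*q,.034,o2).round(3) for q in ((85,415),(242,408))])
print('mug rim',P(125,100,.095,o2),'bottle',P(478,260,.17,o2))
E
```

```text
mxpy [0.4293 0.1888]
mxmy [ 0.4385 -0.1614]
pxmy [ 0.7345 -0.1506]
corner [0.7252 0.2007]
mxpy mxmy 0.3503 -88.5
corner pxmy 0.3514 -88.49
mxmy pxmy 0.2962 2.1
mxpy corner 0.2962 2.31
carton [[ 0.6901  0.0438]
 [ 0.6304 -0.1346]
 [ 0.5071 -0.0949]
 [ 0.5672  0.0844]] [ 0.59869044 -0.02532697]
0.1881 -108.51
0.1295 162.16
0.1891 71.49
0.1294 -18.27
back outer top [0.7399 0.1852 0.085 ] [ 0.7541 -0.1502  0.085 ] -87.58
side outer top [0.7251 0.2209 0.085 ] [0.4186 0.2111 0.085 ] -178.17
back inner [0.7283 0.185  0.085 ] [ 0.7412 -0.1487  0.085 ] -87.79
side inner [0.7219 0.2084 0.085 ] [0.4264 0.1986 0.085 ] -178.1
button [ 0.58504098 -0.31447587  0.04      ]
button [ 0.58338269 -0.31286978  0.048     ]
console [array([ 0.552, -0.259,  0.034]), array([ 0.556, -0.357,  0.034])]
mug rim [ 0.73802314 -0.27861161  0.095     ] bottle [ 0.61791205 -0.46703621  0.17      ]
```

```bash
python3 - <<'E'
from h import *
crop('s0','s0c',150,170,420,330,2.9)
E
```

```text
(no output)
```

View pics/s0c.png

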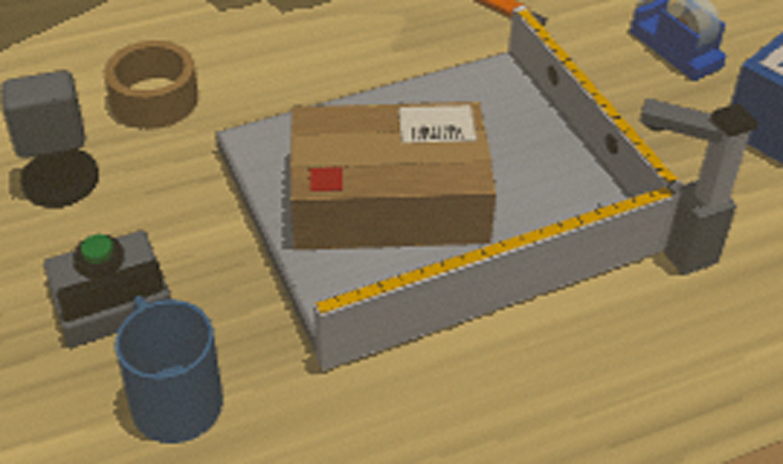

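Request:
move_arm(rows=[{"az": 8,"jaw": 85},{"az": 8,"jaw": 85},{"az": 8,"jaw": 85},{"tx": 0.018,"ty": -0.046,"jaw": 85},{"tx": 0.018,"ty": -0.046,"jaw": 85},{"tx": 0.018,"ty": -0.046,"jaw": 85},{"tx": 0.018,"ty": -0.046,"jaw": 85},{"tx": 0.018,"ty": -0.046,"jaw": 85},{"tx": 0.018,"ty": -0.046,"jaw": 85},{"tx": 0.018,"ty": -0.046,"jaw": 85},{"tx": 0.018,"ty": -0.046,"jaw": 85}])

```text
schema error: expected keys tx, ty, tz, ax, ay, az, jaw
```

```bash
cat >> h.py <<'E'
from scipy.spatial.transform import Rotation as Ro
def rel(x,y,z,yaw):
    s=manip.state(); w,a,b,c=s['tool_rot']; R=Ro.from_quat([a,b,c,w])
    T=Ro.from_euler('z',yaw,degrees=True)*Ro.from_quat([1,0,0,0])
    print('t',round(s['time'],2),'pos',s['tool_pos'].round(4),'yaw',np.degrees(np.arctan2(*R.as_matrix()[[1,0],0])).round(2),'F',s['contact_force'].round(1),'gw',s['gripper_width'].round(2))
    print('shift(tool)',(R.inv().as_matrix()@(np.array([x,y,z])-s['tool_pos'])).round(4),'turn',np.degrees((R.inv()*T).as_rotvec()).round(2))
E
python3 -c "
from h import *
rel(.455,-.03,.231,1.9)"
```

```text
Traceback (most recent call last):
  File "h.py", line 17, in rel
    print('t',round(s['time'],2),'pos',s['tool_pos'].round(4),'yaw',np.degrees(np.arctan2(*R.as_matrix()[[1,0],0])).round(2),'F',s['contact_force'].round(1),'gw',s['gripper_width'].round(2))
                                                                                                                                                                  ^^^^^^^^^^^^^^^^^^^^^^^^
AttributeError: 'float' object has no attribute 'round'
```

```bash
sed -i "s/s\['gripper_width'\].round(2)/round(s['gripper_width'],2)/" h.py
```

Request:
move_arm(rows=[{"tx": 0,"ty": 0,"tz": 0,"ax": 0,"ay": 0,"az": 8,"jaw": 85},{"tx": 0,"ty": 0,"tz": 0,"ax": 0,"ay": 0,"az": 8,"jaw": 85},{"tx": 0,"ty": 0,"tz": 0,"ax": 0,"ay": 0,"az": 8,"jaw": 85},{"tx": 0.018,"ty": -0.046,"tz": 0,"ax": 0,"ay": 0,"az": 0,"jaw": 85},{"tx": 0.018,"ty": -0.046,"tz": 0,"ax": 0,"ay": 0,"az": 0,"jaw": 85},{"tx": 0.018,"ty": -0.046,"tz": 0,"ax": 0,"ay": 0,"az": 0,"jaw": 85},{"tx": 0.018,"ty": -0.046,"tz": 0,"ax": 0,"ay": 0,"az": 0,"jaw": 85},{"tx": 0.018,"ty": -0.046,"tz": 0,"ax": 0,"ay": 0,"az": 0,"jaw": 85},{"tx": 0.018,"ty": -0.046,"tz": 0,"ax": 0,"ay": 0,"az": 0,"jaw": 85},{"tx": 0.018,"ty": -0.046,"tz": 0,"ax": 0,"ay": 0,"az": 0,"jaw": 85}])

```text
time: 1.1
tool_pos: [0.3921, -0.2343, 0.2243]
tool_rot: [-0.006, 1.0, 0.001, -0.003]
contact_force: [1.3, 0.4, 0.7]
gripper_width: 0.671
```

```bash
python3 -c "
from h import *
rel(.455,-.03,.231,1.9)"
```

```text
t 1.1 pos [ 0.3921 -0.2343  0.2243] yaw 0.14 F [1.3 0.4 0.7] gw 0.67
shift(tool) [ 0.0634 -0.2042 -0.0046] turn [-0.68  0.29 -1.76]
```

Request:
move_arm(rows=[{"tx": 0.014,"ty": -0.046,"tz": 0,"ax": 0,"ay": 0,"az": -0.5,"jaw": 85},{"tx": 0.014,"ty": -0.046,"tz": 0,"ax": 0,"ay": 0,"az": -0.5,"jaw": 85},{"tx": 0.014,"ty": -0.046,"tz": 0,"ax": 0,"ay": 0,"az": -0.5,"jaw": 85},{"tx": 0.014,"ty": -0.046,"tz": 0,"ax": 0,"ay": 0,"az": -0.5,"jaw": 85},{"tx": 0.005,"ty": -0.02,"tz": 0.03,"ax": 0,"ay": 0,"az": 0,"jaw": 85},{"tx": 0,"ty": 0,"tz": 0,"ax": 0,"ay": 0,"az": 0,"jaw": 85}])

```text
time: 1.7
tool_pos: [0.4495, -0.0152, 0.1945]
tool_rot: [-0.007, 1.0, 0.023, -0.002]
contact_force: [-1.8, -0.1, -1.0]
gripper_width: 0.671
```

```bash
python3 -c "
from h import *
rel(.455,-.03,.04,1.9)"
```

```text
t 1.7 pos [ 0.4495 -0.0152  0.1945] yaw 2.62 F [-1.8 -0.1 -1. ] gw 0.67
shift(tool) [0.0053 0.0171 0.1542] turn [-0.77  0.2   0.72]
```

Request:
move_arm(rows=[{"tx": 0,"ty": 0.015,"tz": 0.03,"ax": -0.7,"ay": 0.2,"az": 0.7,"jaw": 85},{"tx": 0,"ty": 0,"tz": 0.04,"ax": 0,"ay": 0,"az": 0,"jaw": 85},{"tx": 0,"ty": 0,"tz": 0.04,"ax": 0,"ay": 0,"az": 0,"jaw": 85},{"tx": 0,"ty": 0,"tz": 0.025,"ax": 0,"ay": 0,"az": 0,"jaw": 85},{"tx": 0,"ty": 0,"tz": 0,"ax": 0,"ay": 0,"az": 0,"jaw": 85}])

```text
time: 2.2
tool_pos: [0.4529, -0.0341, 0.0602]
tool_rot: [0.002, 1.0, 0.017, 0.003]
contact_force: [0.1, -0.0, 0.8]
gripper_width: 0.663
```

```bash
python3 -c "
from h import *
rel(.455,-.03,.04,1.9);grab('scene','s1');grab('top','t1');grab('wrist','w1')
a=cv2.imread('pics/s1.png')[150:320,180:430];cv2.imwrite('pics/s1c.png',cv2.resize(a,None,fx=3,fy=3))"
```

```text
t 2.2 pos [ 0.4529 -0.0341  0.0602] yaw 1.89 F [ 0.1 -0.   0.8] gw 0.66
shift(tool) [ 0.0021 -0.0041  0.0202] turn [ 0.21 -0.38 -0.01]
```

View pics/s1c.png

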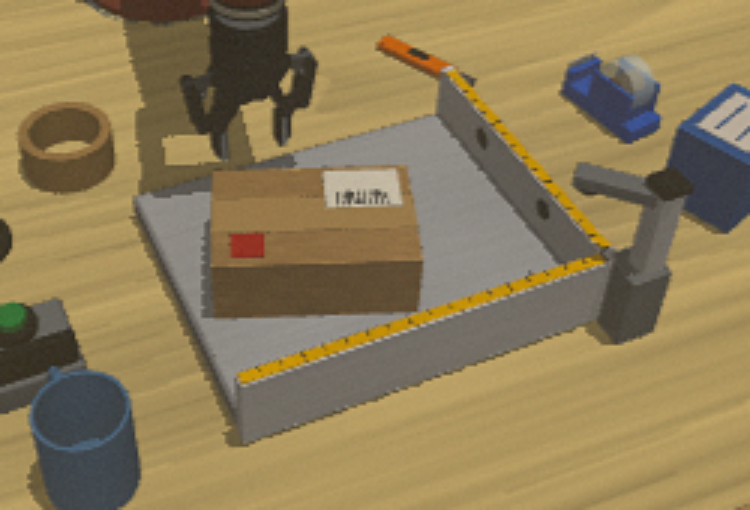

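View pics/t1.png

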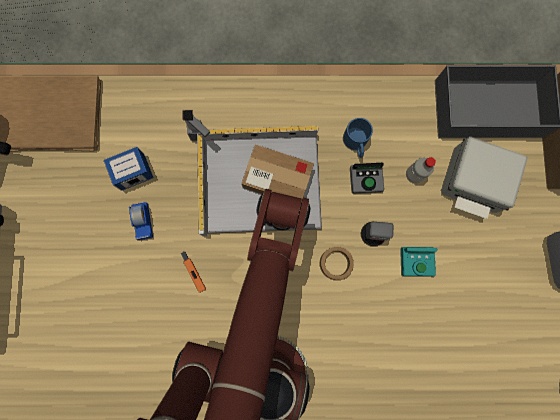

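View pics/w1.png

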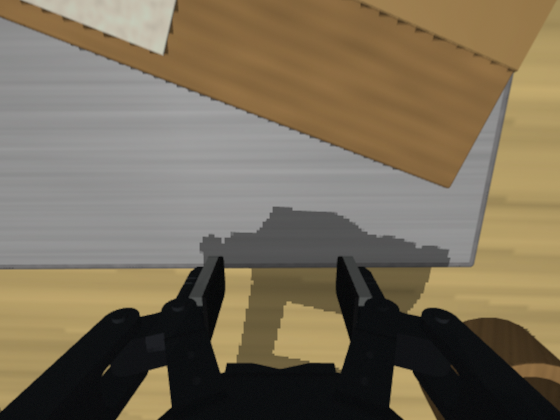

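Request:
move_arm(rows=[{"tx": 0.01,"ty": 0,"tz": 0.018,"ax": 0,"ay": 0,"az": 0,"jaw": 85},{"tx": 0.02,"ty": 0,"tz": 0,"ax": 0,"ay": 0,"az": 0,"jaw": 85},{"tx": 0.012,"ty": 0,"tz": 0,"ax": 0,"ay": 0,"az": 0,"jaw": 85},{"tx": 0.012,"ty": 0,"tz": 0,"ax": 0,"ay": 0,"az": 0,"jaw": 85},{"tx": 0.012,"ty": 0,"tz": 0,"ax": 0,"ay": 0,"az": 0,"jaw": 85},{"tx": 0.012,"ty": 0,"tz": 0,"ax": 0,"ay": 0,"az": 0,"jaw": 85},{"tx": 0,"ty": 0,"tz": 0,"ax": 0,"ay": 0,"az": 0,"jaw": 85}])

```text
time: 3.05
tool_pos: [0.5468, -0.0359, 0.0641]
tool_rot: [0.006, 1.0, 0.016, 0.017]
contact_force: [0.5, -0.7, 0.2]
gripper_width: 0.667
```

```bash
python3 -c "
from h import *
rel(.58,-.03,.042,1.9);grab('wrist','w2');grab('top','t2');crop('t2','t2c',180,100,340,250,4)"
```

```text
t 3.05 pos [ 0.5468 -0.0359  0.0641] yaw 1.84 F [ 0.5 -0.7  0.2] gw 0.67
shift(tool) [ 0.0326 -0.0051  0.0232] turn [ 0.72 -1.99 -0.07]
```

View pics/w2.png

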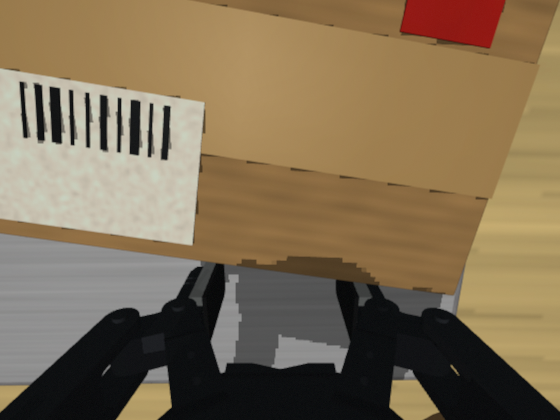

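View pics/t2c.png

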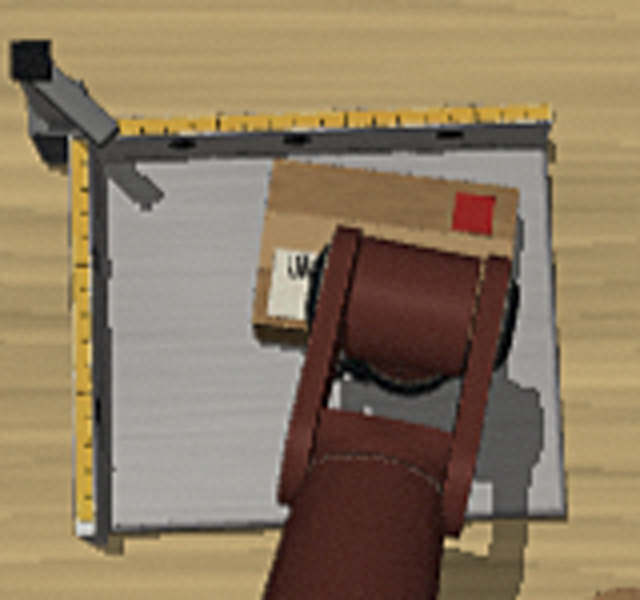

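The carton is turning square (about 8° left) and the tool has drifted up to z 0.064. I'll back off slightly, lower it and continue.

Request:
move_arm(rows=[{"tx": -0.006,"ty": 0,"tz": 0,"ax": 0.7,"ay": -2,"az": 0,"jaw": 85},{"tx": -0.002,"ty": 0,"tz": 0.022,"ax": 0,"ay": 0,"az": 0,"jaw": 85},{"tx": 0,"ty": 0,"tz": 0,"ax": 0,"ay": 0,"az": 0,"jaw": 85}])

```text
time: 3.45
tool_pos: [0.5371, -0.0362, 0.0433]
tool_rot: [0.0, 1.0, 0.016, 0.0]
contact_force: [-1.5, -0.2, -0.7]
gripper_width: 0.665
```

```bash
python3 -c "
from h import *
rel(.58,-.036,.042,1.9)"
```

```text
t 3.45 pos [ 0.5371 -0.0362  0.0433] yaw 1.84 F [-1.5 -0.2 -0.7] gw 0.66
shift(tool) [0.0429 0.0012 0.0013] turn [ 0.02  0.   -0.06]
```

Request:
move_arm(rows=[{"tx": 0.01,"ty": 0,"tz": 0.001,"ax": 0,"ay": -0.3,"az": 0,"jaw": 85},{"tx": 0.01,"ty": 0,"tz": 0.002,"ax": 0,"ay": -0.3,"az": 0,"jaw": 85},{"tx": 0.01,"ty": 0,"tz": 0.002,"ax": 0,"ay": -0.3,"az": 0,"jaw": 85},{"tx": 0.01,"ty": 0,"tz": 0.002,"ax": 0,"ay": -0.3,"az": 0,"jaw": 85},{"tx": 0,"ty": 0,"tz": 0,"ax": 0,"ay": 0,"az": 0,"jaw": 85}])

```text
time: 3.95
tool_pos: [0.5816, -0.0353, 0.0389]
tool_rot: [0.001, 1.0, 0.016, -0.01]
contact_force: [-0.7, -0.6, -0.7]
gripper_width: 0.666
```

```bash
python3 -c "
from h import *
rel(.59,-.036,.042,1.9);grab('wrist','w3');grab('top','t3');crop('t3','t3c',180,100,340,250,4)"
```

```text
t 3.95 pos [ 0.5816 -0.0353  0.0389] yaw 1.83 F [-0.7 -0.6 -0.7] gw 0.67
shift(tool) [ 0.0083  0.001  -0.0033] turn [ 0.09  1.12 -0.07]
```

View pics/w3.png

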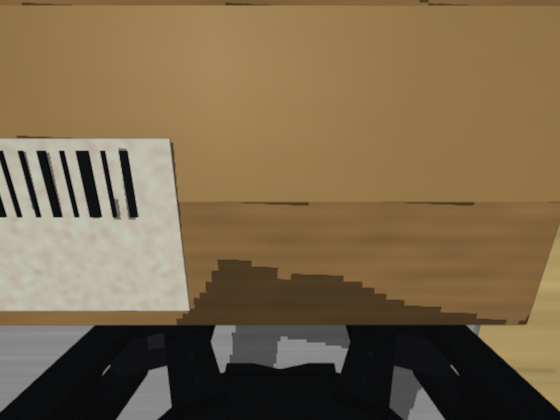

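View pics/t3c.png

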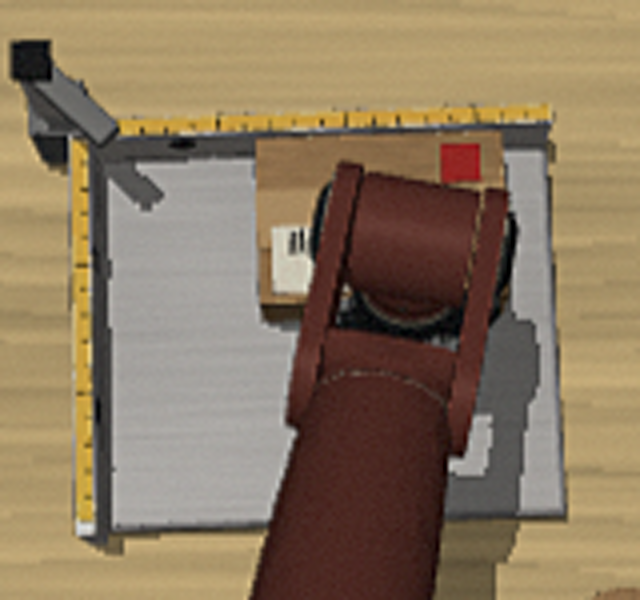

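The carton is now square and near the back fence. I'll push it home with short rows.

Request:
move_arm(rows=[{"tx": 0.004,"ty": 0,"tz": -0.002,"ax": 0,"ay": 1,"az": 0,"jaw": 85},{"tx": 0.004,"ty": 0,"tz": 0,"ax": 0,"ay": 0,"az": 0,"jaw": 85}])

```text
time: 4.25
tool_pos: [0.5876, -0.0347, 0.0402]
tool_rot: [0.001, 1.0, 0.016, -0.002]
contact_force: [-2.2, 0.2, 1.1]
gripper_width: 0.664
```

Request:
move_arm(rows=[{"tx": 0.004,"ty": 0,"tz": 0,"ax": 0,"ay": 0,"az": 0,"jaw": 85}])

```text
time: 4.35
tool_pos: [0.5912, -0.0345, 0.04]
tool_rot: [0.001, 1.0, 0.016, -0.003]
contact_force: [-3.1, 0.1, 0.8]
gripper_width: 0.667
```

Request:
move_arm(rows=[{"tx": 0.003,"ty": 0,"tz": 0,"ax": 0,"ay": 0,"az": 0,"jaw": 85}])

```text
time: 4.45
tool_pos: [0.5918, -0.0345, 0.0394]
tool_rot: [0.001, 1.0, 0.017, -0.006]
contact_force: [-14.3, -0.9, 3.1]
gripper_width: 0.67
```

Force jumped to 14 N, so the carton is on the back fence. I'll retreat and move around to the -y end.

Request:
move_arm(rows=[{"tx": -0.02,"ty": 0,"tz": 0,"ax": 0,"ay": 0,"az": 0,"jaw": 85},{"tx": -0.04,"ty": 0,"tz": 0,"ax": 0,"ay": 0,"az": 0,"jaw": 85},{"tx": -0.02,"ty": 0,"tz": -0.045,"ax": 0,"ay": 0,"az": 0,"jaw": 85},{"tx": 0,"ty": 0,"tz": -0.05,"ax": 0,"ay": 0,"az": 0,"jaw": 85},{"tx": 0,"ty": 0,"tz": -0.05,"ax": 0,"ay": 0,"az": 0,"jaw": 85},{"tx": 0,"ty": 0.04,"tz": -0.02,"ax": 0,"ay": 0,"az": -8,"jaw": 85},{"tx": 0,"ty": 0.04,"tz": 0,"ax": 0,"ay": 0,"az": -8,"jaw": 85},{"tx": 0,"ty": 0,"tz": 0,"ax": 0,"ay": 0,"az": -8.5,"jaw": 85},{"tx": 0,"ty": 0,"tz": 0,"ax": 0,"ay": 0,"az": -8.5,"jaw": 85},{"tx": 0,"ty": 0,"tz": 0,"ax": 0,"ay": 0,"az": -8.5,"jaw": 85},{"tx": 0,"ty": 0,"tz": 0,"ax": 0,"ay": 0,"az": -8.5,"jaw": 85},{"tx": 0,"ty": 0,"tz": 0,"ax": 0,"ay": 0,"az": -8.5,"jaw": 85}])

```text
time: 5.65
tool_pos: [0.524, -0.1208, 0.2149]
tool_rot: [0.004, 0.859, 0.513, -0.0]
contact_force: [-0.5, 0.9, 0.7]
gripper_width: 0.667
```

Request:
move_arm(rows=[{"tx": 0,"ty": 0,"tz": 0,"ax": 0,"ay": 0,"az": -8.5,"jaw": 85},{"tx": 0,"ty": 0,"tz": 0,"ax": 0,"ay": 0,"az": -8.5,"jaw": 85},{"tx": 0,"ty": 0,"tz": 0,"ax": 0,"ay": 0,"az": -8.5,"jaw": 85},{"tx": 0,"ty": 0,"tz": 0,"ax": 0,"ay": 0,"az": 0,"jaw": 85}])

```text
time: 6.05
tool_pos: [0.5262, -0.1213, 0.2166]
tool_rot: [0.006, 0.722, 0.691, 0.001]
contact_force: [-0.2, 0.1, -0.3]
gripper_width: 0.665
```

```bash
python3 -c "
from h import *
rel(.65,-.19,.2,91.9);grab('top','t4');crop('t4','t4c',180,100,340,250,5)"
```

```text
t 6.05 pos [ 0.5262 -0.1213  0.2166] yaw 87.48 F [-0.2  0.1 -0.3] gw 0.67
shift(tool) [-0.063   0.1266  0.0183] turn [ 0.57  0.45 -4.42]
```

View pics/t4c.png

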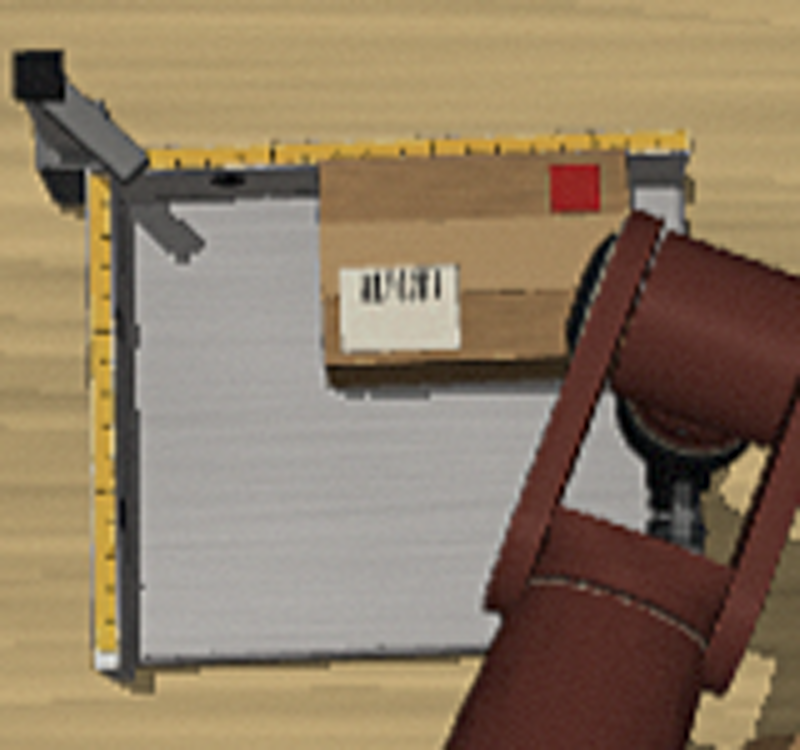

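```bash
python3 -c "
from h import *
for q in ((628,155),(320,163),(327,367)): print(ray('t4',q[0]/5+179.6,q[1]/5+99.6,.1))
for x in (.65,.665): rel(x,-.165,.2,91.9)"
```

```text
[ 0.73325904 -0.11030963  0.1       ]
[0.7281612  0.07895366 0.1       ]
[0.59992566 0.07375057 0.1       ]
t 6.1 pos [ 0.5262 -0.1213  0.2166] yaw 87.34 F [-0.6 -0.9 -0.1] gw 0.67
shift(tool) [-0.0378  0.1255  0.0182] turn [ 0.57  0.45 -4.56]
t 6.1 pos [ 0.5262 -0.1213  0.2166] yaw 87.34 F [-0.6 -0.9 -0.1] gw 0.67
shift(tool) [-0.0371  0.1405  0.0183] turn [ 0.57  0.45 -4.56]
```

Request:
move_arm(rows=[{"tx": -0.013,"ty": 0.045,"tz": 0,"ax": 0.3,"ay": 0.3,"az": -2.2,"jaw": 85},{"tx": -0.013,"ty": 0.045,"tz": 0,"ax": 0.3,"ay": 0.2,"az": -2.2,"jaw": 85},{"tx": -0.013,"ty": 0.045,"tz": 0.01,"ax": 0,"ay": 0,"az": 0,"jaw": 85},{"tx": 0,"ty": 0,"tz": 0,"ax": 0,"ay": 0,"az": 0,"jaw": 85}])

```text
time: 6.5
tool_pos: [0.662, -0.1615, 0.2006]
tool_rot: [-0.004, 0.7, 0.714, -0.001]
contact_force: [-1.3, 0.6, -0.5]
gripper_width: 0.665
```

```bash
python3 -c "
from h import *
rel(.66,-.162,.042,91.9)"
```

```text
t 6.5 pos [ 0.662  -0.1615  0.2006] yaw 91.16 F [-1.3  0.6 -0.5] gw 0.66
shift(tool) [-0.0011 -0.0009  0.1586] turn [-0.37 -0.23 -0.74]
```

Request:
move_arm(rows=[{"tx": -0.001,"ty": 0,"tz": 0.045,"ax": -0.4,"ay": -0.2,"az": -0.7,"jaw": 85},{"tx": 0,"ty": 0,"tz": 0.045,"ax": 0,"ay": 0,"az": 0,"jaw": 85},{"tx": 0,"ty": 0,"tz": 0.03,"ax": 0,"ay": 0,"az": 0,"jaw": 85},{"tx": 0,"ty": 0,"tz": 0,"ax": 0,"ay": 0,"az": 0,"jaw": 85}])

```text
time: 6.9
tool_pos: [0.6652, -0.1633, 0.0802]
tool_rot: [0.002, 0.699, 0.715, 0.002]
contact_force: [-0.4, 0.4, -0.6]
gripper_width: 0.67
```

```bash
python3 -c "
from h import *
rel(.66,-.162,.042,91.9);grab('wrist','w5');grab('scene','s5');crop('s5','s5c',180,150,430,330,3)"
```

```text
t 6.9 pos [ 0.6652 -0.1633  0.0802] yaw 91.24 F [-0.4  0.4 -0.6] gw 0.67
shift(tool) [ 0.0014 -0.0054  0.0382] turn [ 0.33  0.07 -0.66]
```

View pics/w5.png

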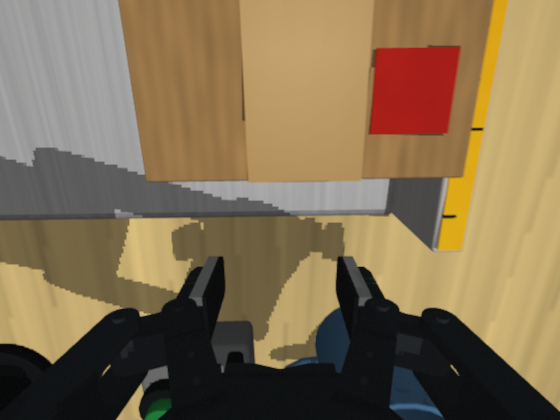

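View pics/s5c.png

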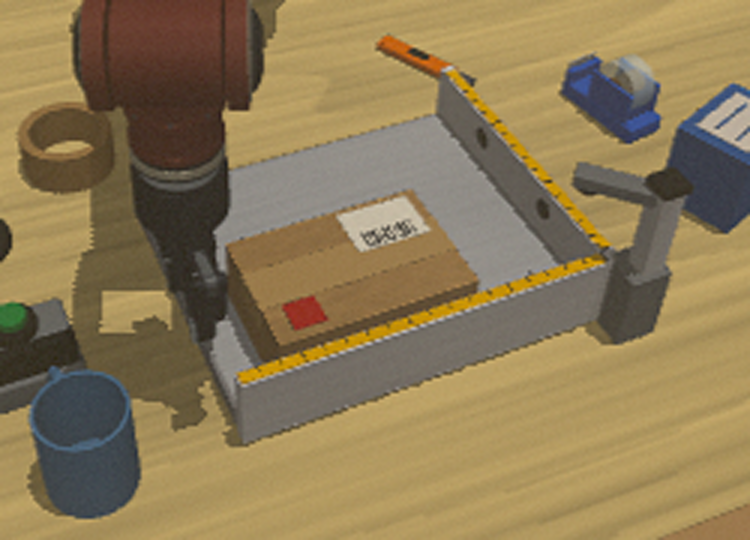

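Request:
move_arm(rows=[{"tx": 0,"ty": -0.004,"tz": 0.036,"ax": 0.3,"ay": 0,"az": -0.6,"jaw": 85},{"tx": 0.02,"ty": 0,"tz": 0,"ax": 0,"ay": 0,"az": 0,"jaw": 85},{"tx": 0.012,"ty": 0,"tz": 0.001,"ax": 0,"ay": 0,"az": 0,"jaw": 85},{"tx": 0.012,"ty": 0,"tz": 0.001,"ax": 0,"ay": 0,"az": 0,"jaw": 85},{"tx": 0.012,"ty": 0,"tz": 0.001,"ax": 0,"ay": 0,"az": 0,"jaw": 85}])

```text
time: 7.5
tool_pos: [0.6726, -0.1096, 0.0634]
tool_rot: [0.017, 0.697, 0.717, 0.007]
contact_force: [-1.2, -1.8, -0.9]
gripper_width: 0.67
```

```bash
python3 -c "
from h import *
rel(.66,-.01,.042,91.9);grab('wrist','w6');grab('top','t6');crop('t6','t6c',180,100,340,250,5)"
```

```text
t 7.5 pos [ 0.6726 -0.1096  0.0634] yaw 91.66 F [-1.2 -1.8 -0.9] gw 0.67
shift(tool) [ 0.1002 -0.0103  0.0196] turn [ 1.89  0.87 -0.23]
```

View pics/t6c.png

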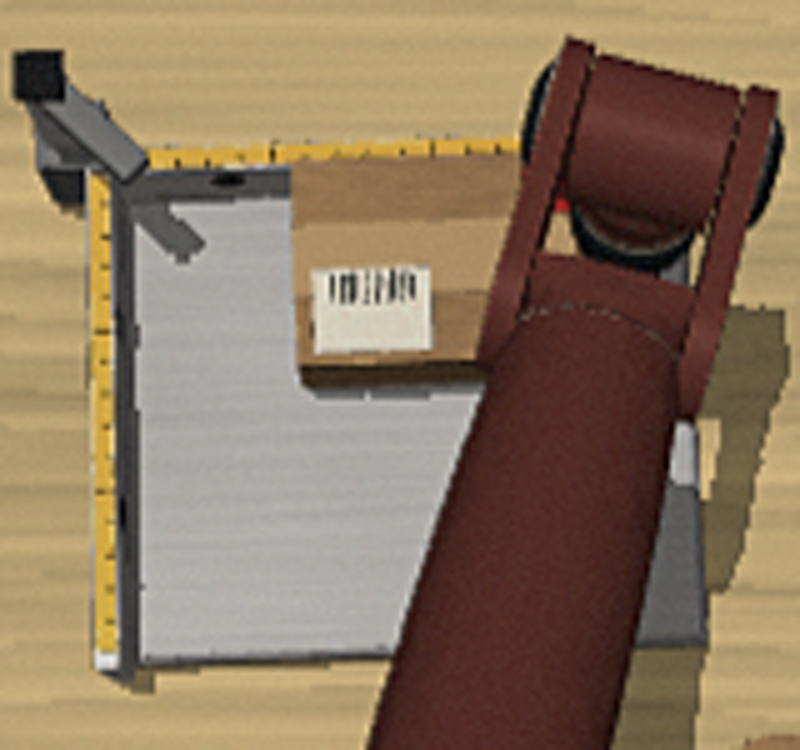

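Request:
move_arm(rows=[{"tx": -0.008,"ty": -0.006,"tz": 0.01,"ax": 1.9,"ay": 0.8,"az": -0.2,"jaw": 85},{"tx": 0,"ty": -0.003,"tz": 0.01,"ax": 0,"ay": 0,"az": 0,"jaw": 85},{"tx": 0.01,"ty": 0,"tz": 0.002,"ax": 0,"ay": 0,"az": 0,"jaw": 85},{"tx": 0.012,"ty": -0.001,"tz": 0.002,"ax": 0.2,"ay": 0,"az": 0,"jaw": 85},{"tx": 0.012,"ty": -0.001,"tz": 0.002,"ax": 0.2,"ay": 0,"az": 0,"jaw": 85},{"tx": 0.012,"ty": -0.001,"tz": 0.002,"ax": 0.2,"ay": 0,"az": 0,"jaw": 85},{"tx": 0.012,"ty": -0.001,"tz": 0.002,"ax": 0.2,"ay": 0,"az": 0,"jaw": 85}])

```text
time: 8.3
tool_pos: [0.6616, -0.0621, 0.0367]
tool_rot: [-0.0, 0.696, 0.718, -0.006]
contact_force: [-0.7, -5.8, 6.9]
gripper_width: 0.662
```

```bash
python3 -c "
from h import *
rel(.66,-.01,.042,91.9);grab('wrist','w7');grab('top','t7');crop('t7','t7c',180,100,340,250,5)"
```

```text
t 8.3 pos [ 0.6616 -0.0621  0.0367] yaw 91.79 F [-0.7 -5.8  6.9] gw 0.66
shift(tool) [ 0.0521 -0.     -0.0057] turn [-0.47  0.44 -0.11]
```

View pics/t7c.png

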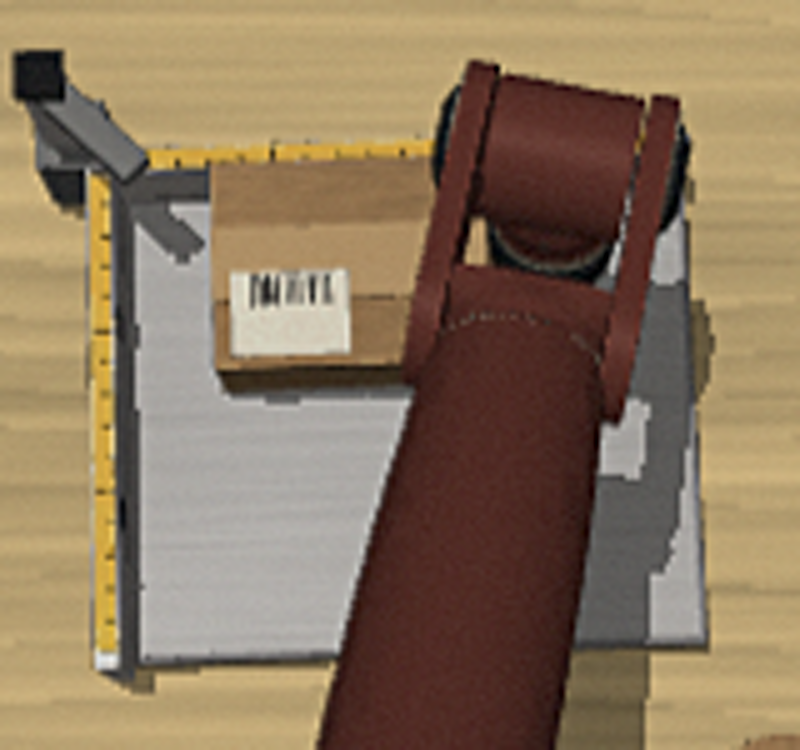

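View pics/w7.png

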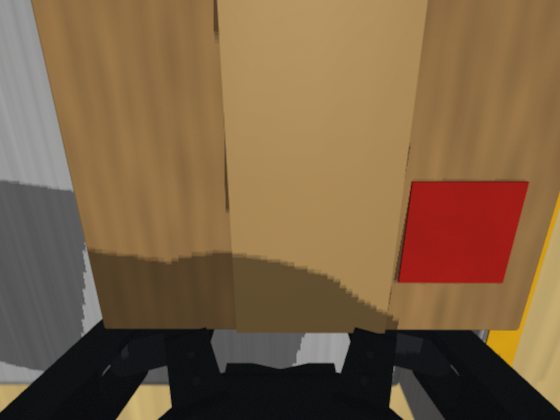

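Request:
move_arm(rows=[{"tx": -0.004,"ty": 0,"tz": -0.008,"ax": -0.4,"ay": 0.4,"az": -0.1,"jaw": 85},{"tx": 0.008,"ty": 0,"tz": 0.001,"ax": 0,"ay": 0,"az": 0,"jaw": 85},{"tx": 0.012,"ty": 0,"tz": 0.001,"ax": 0.1,"ay": 0,"az": 0,"jaw": 85},{"tx": 0.012,"ty": 0,"tz": 0.001,"ax": 0.1,"ay": 0,"az": 0,"jaw": 85}])

```text
time: 8.8
tool_pos: [0.6597, -0.0312, 0.0411]
tool_rot: [-0.003, 0.696, 0.718, -0.001]
contact_force: [0.0, -3.1, 1.7]
gripper_width: 0.669
```

```bash
python3 -c "
from h import *
rel(.66,-.01,.044,91.9)"
```

```text
t 8.8 pos [ 0.6597 -0.0312  0.0411] yaw 91.86 F [ 0.  -3.1  1.7] gw 0.67
shift(tool) [ 0.0212  0.001  -0.0029] turn [-0.34 -0.12 -0.04]
```

Request:
move_arm(rows=[{"tx": 0.008,"ty": 0,"tz": -0.002,"ax": -0.3,"ay": 0,"az": 0,"jaw": 85},{"tx": 0.007,"ty": 0,"tz": 0,"ax": 0,"ay": 0,"az": 0,"jaw": 85}])

```text
time: 9.0
tool_pos: [0.6582, -0.0136, 0.0419]
tool_rot: [-0.002, 0.695, 0.719, 0.0]
contact_force: [-0.1, -3.5, 1.6]
gripper_width: 0.664
```

```bash
python3 -c "
from h import *
rel(.66,-.005,.044,91.9);grab('top','t8');crop('t8','t8c',180,100,340,250,5)"
```

```text
t 9.0 pos [ 0.6582 -0.0136  0.0419] yaw 91.91 F [-0.1 -3.5  1.6] gw 0.66
shift(tool) [ 0.0086  0.0021 -0.0021] turn [-0.14 -0.16  0.01]
```

View pics/t8c.png

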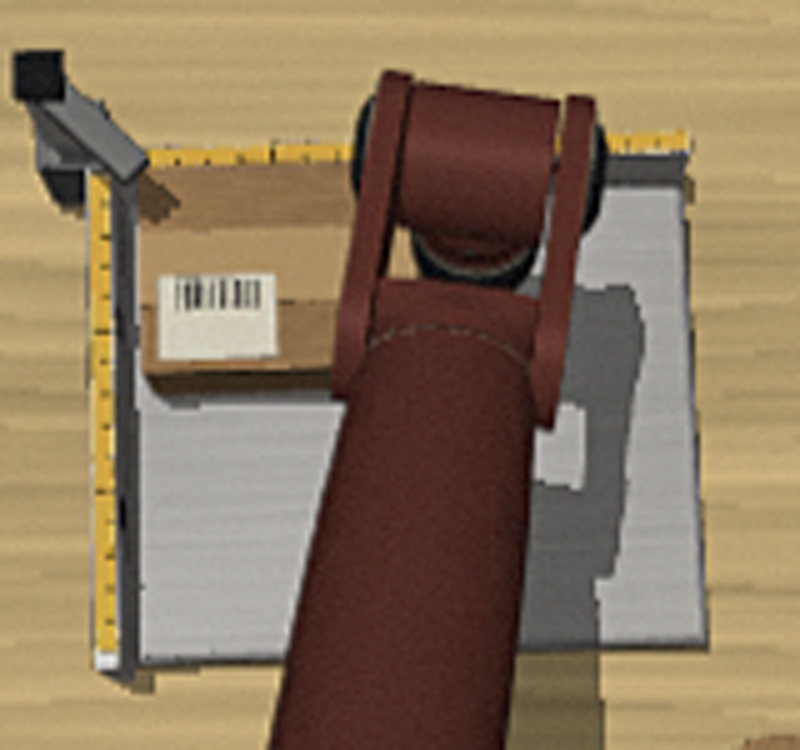

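Request:
move_arm(rows=[{"tx": 0.005,"ty": 0,"tz": 0,"ax": 0,"ay": 0,"az": 0,"jaw": 85},{"tx": 0.004,"ty": 0,"tz": 0,"ax": 0,"ay": 0,"az": 0,"jaw": 85}])

```text
time: 9.25
tool_pos: [0.6575, -0.0025, 0.0416]
tool_rot: [-0.002, 0.695, 0.719, 0.0]
contact_force: [0.2, -2.9, 1.0]
gripper_width: 0.67
```

Request:
move_arm(rows=[{"tx": 0.003,"ty": 0,"tz": 0,"ax": 0,"ay": 0,"az": 0,"jaw": 85}])

```text
time: 9.35
tool_pos: [0.6574, 0.0007, 0.0416]
tool_rot: [-0.002, 0.695, 0.719, 0.0]
contact_force: [0.8, -1.9, 0.0]
gripper_width: 0.664
```

Request:
move_arm(rows=[{"tx": 0.003,"ty": 0,"tz": 0,"ax": 0,"ay": 0,"az": 0,"jaw": 85}])

```text
time: 9.45
tool_pos: [0.6576, 0.003, 0.0417]
tool_rot: [-0.001, 0.695, 0.719, -0.0]
contact_force: [2.0, -12.5, -0.1]
gripper_width: 0.669
```

12.5 N means the carton is on the side fence. I'll retreat, lift and check.

Request:
move_arm(rows=[{"tx": 0.001,"ty": 0,"tz": 0,"ax": 0,"ay": 0,"az": 0,"jaw": 85},{"tx": -0.02,"ty": 0,"tz": 0,"ax": 0,"ay": 0,"az": 0,"jaw": 85},{"tx": -0.04,"ty": 0,"tz": 0,"ax": 0,"ay": 0,"az": 0,"jaw": 85},{"tx": -0.02,"ty": 0,"tz": -0.045,"ax": 0,"ay": 0,"az": 0,"jaw": 85},{"tx": 0,"ty": -0.01,"tz": -0.048,"ax": 0,"ay": 0,"az": 0,"jaw": 85},{"tx": 0,"ty": -0.01,"tz": -0.048,"ax": 0,"ay": 0,"az": 0,"jaw": 85},{"tx": -0.04,"ty": -0.02,"tz": -0.02,"ax": 0,"ay": 0,"az": 0,"jaw": 160},{"tx": -0.045,"ty": -0.01,"tz": 0,"ax": 0,"ay": 0,"az": 0,"jaw": 255},{"tx": -0.045,"ty": -0.01,"tz": 0,"ax": 0,"ay": 0,"az": 0,"jaw": 255},{"tx": -0.045,"ty": -0.01,"tz": 0,"ax": 0,"ay": 0,"az": 0,"jaw": 255},{"tx": 0,"ty": 0,"tz": 0,"ax": 0,"ay": 0,"az": 0,"jaw": 255}])

```text
time: 10.55
tool_pos: [0.5954, -0.2574, 0.2071]
tool_rot: [-0.004, 0.693, 0.721, 0.001]
contact_force: [0.4, -0.4, 0.2]
gripper_width: -0.001
```

```bash
python3 -c "
from h import *
rel(.584,-.314,.12,91.9);grab('top','t9');crop('t9','t9c',180,100,340,250,5);grab('scene','s9');crop('s9','s9c',150,150,430,350,2.8);grab('wrist','w9')"
```

```text
t 10.55 pos [ 0.5954 -0.2574  0.2071] yaw 92.31 F [ 0.4 -0.4  0.2] gw -0.0
shift(tool) [-0.0567 -0.0133  0.0867] turn [-0.22 -0.42  0.41]
```

View pics/t9c.png

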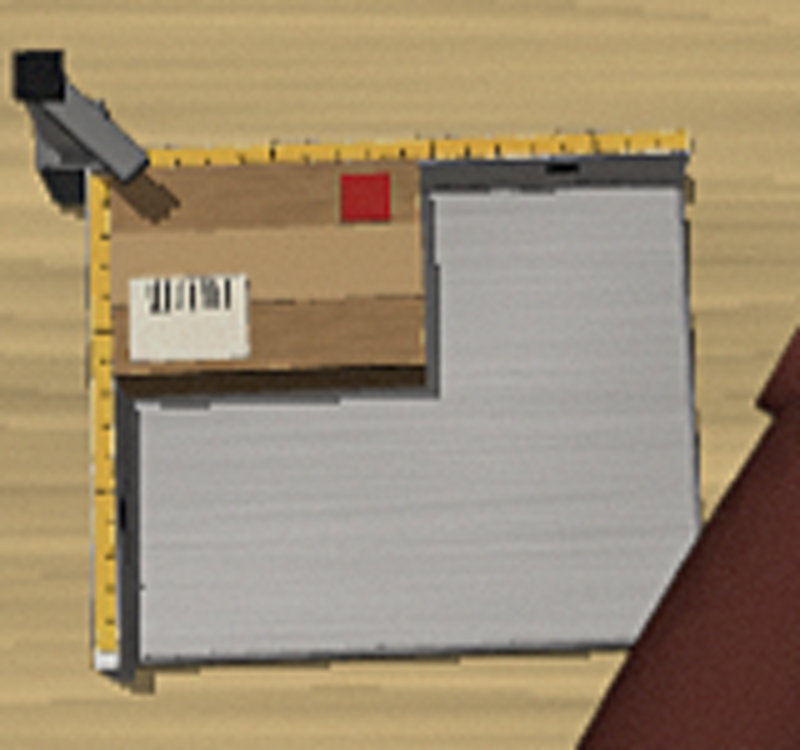

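View pics/s9c.png

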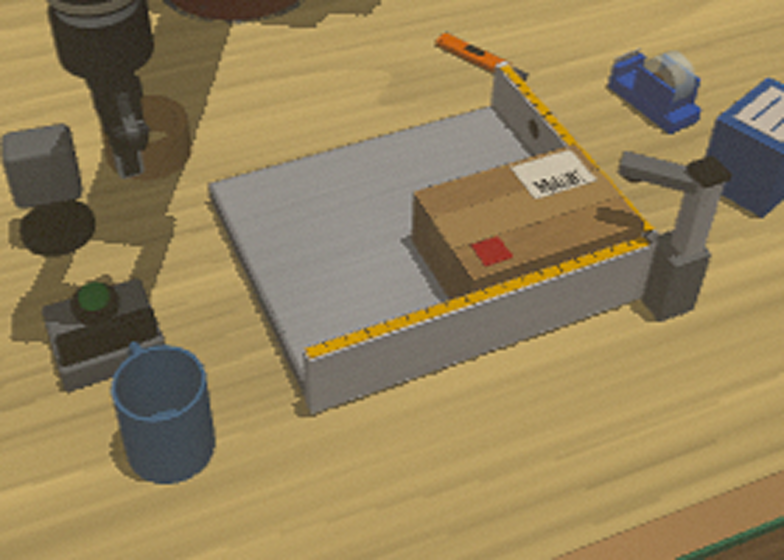

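View pics/w9.png

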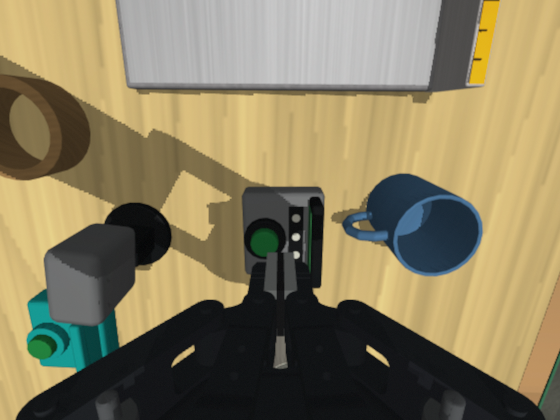

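```bash
python3 - <<'E'
from h import *
crop('t9','t9z',195,120,275,182,10)
crop('t9','t9y',195,120,325,240,6)
E
```

```text
(no output)
```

View pics/t9z.png

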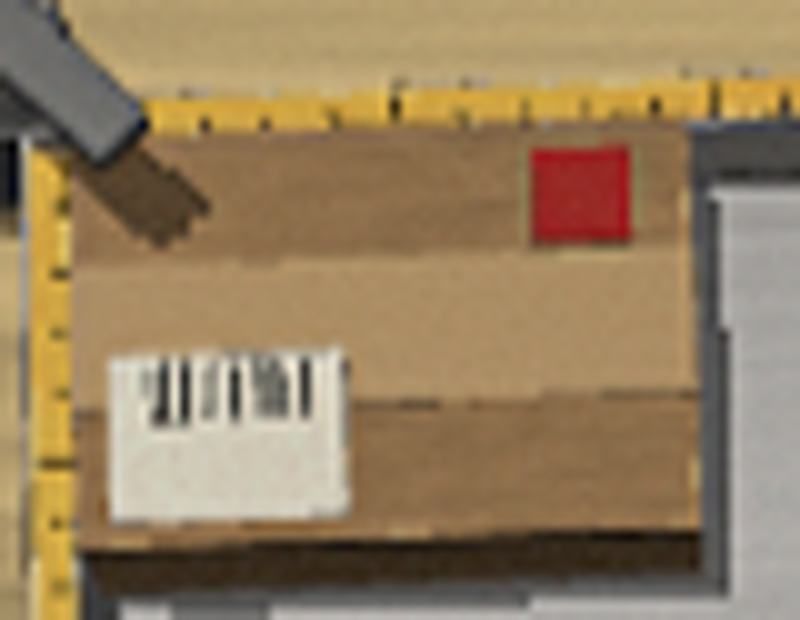

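```bash
python3 - <<'E'
from h import *
P=lambda u,v,z:ray('t9',u/10+195-.45,v/10+120-.45,z)[:2]
def ang(a,b): d=b-a; return np.degrees(np.arctan2(d[1],d[0]))
print('front',P(85,550,.1),P(700,533,.1),ang(P(85,550,.1),P(700,533,.1)))
print('tape',ang(P(80,410,.1),P(695,392,.1)),ang(P(75,265,.1),P(690,245,.1)))
print('ruler outer',ang(P(150,97,.085),P(795,78,.085)))
print('right edge',P(690,127,.1),P(700,533,.1),ang(P(690,127,.1),P(700,533,.1)))
# predict from corner
g=np.radians(1.8);gx=np.array([np.cos(g),np.sin(g)]);gy=np.array([-gx[1],gx[0]])
c=(P(85,550,.1)+P(700,533,.1))/2+.065*gx; print('centre',c)
# fence inner faces from outer ruler edges (outer - 16 mm)
b=P(450,88,.085)-.016*gx; s=P(28,400,.085)-.016*gy   # points on inner planes
print('gap back',(b-c)@gx,'side',(s-c)@gy)
e=P(695,330,.1); print('side from right edge',(s-e)@gy-.095)
# foot-based, visible platform seam right of carton & below
f=P(760,186,.03); print('back foot',(f-c)@gx); f=P(118,605,.03); print('side foot',(f-c)@gy)
E
```

```text
front [0.59515542 0.20069387] [0.60037577 0.01452532] -88.39379181401799
tape -88.2859037001778 -88.08026950427778
ruler outer -88.24646423209724
right edge [0.72800058 0.01769265] [0.60037577 0.01452532] -178.57835267628946
centre [0.66273352 0.10965129]
gap back 0.06588560660280632 side 0.09593697087825745
side from right edge 0.09447597332222821
back foot 0.0636802849601933
side foot 0.09144344062187991
```

```bash
python3 - <<'E'
from h import *
crop('w9','w9c',220,170,340,290,6)
for z in (.034,.04,.046,.052): print(z,ray('w9',264,241,z)[:2],ray('t0',369.4,181.8,z)[:2],ray('s0',184,256.5,z)[:2])
E
```

```text
0.034 [ 0.58048844 -0.31511008] [ 0.5862847  -0.31568044] [ 0.57007194 -0.30764687]
0.04 [ 0.58073735 -0.31243545] [ 0.58504098 -0.31447587] [ 0.57566186 -0.30776359]
0.046 [ 0.58098626 -0.30976083] [ 0.58379726 -0.3132713 ] [ 0.58125177 -0.3078803 ]
0.052 [ 0.58123516 -0.3070862 ] [ 0.58255354 -0.31206674] [ 0.58684168 -0.30799702]
```

View pics/w9c.png

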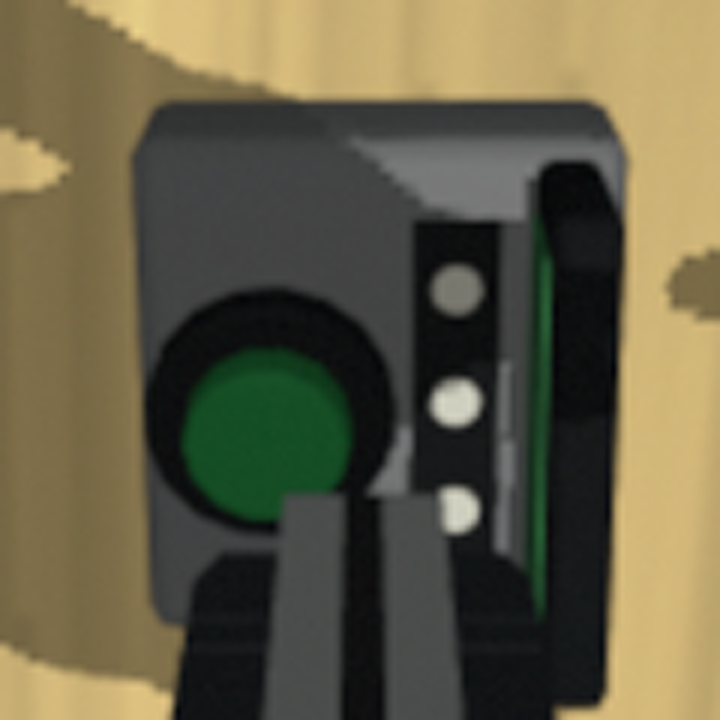

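Request:
move_arm(rows=[{"tx": -0.027,"ty": -0.006,"tz": 0.01,"ax": -0.2,"ay": -0.4,"az": 0,"jaw": 255},{"tx": -0.026,"ty": -0.005,"tz": 0.03,"ax": 0,"ay": 0,"az": 0,"jaw": 255},{"tx": 0,"ty": 0,"tz": 0.045,"ax": 0,"ay": 0,"az": 0,"jaw": 255},{"tx": 0,"ty": 0,"tz": 0,"ax": 0,"ay": 0,"az": 0,"jaw": 255}])

```text
time: 11.1
tool_pos: [0.5913, -0.2996, 0.1204]
tool_rot: [-0.0, 0.687, 0.726, 0.002]
contact_force: [-0.6, 0.1, -1.3]
gripper_width: -0.001
```

```bash
python3 -c "
from h import *
rel(.582,-.311,.06,91.9)"
```

```text
t 11.1 pos [ 0.5913 -0.2996  0.1204] yaw 93.16 F [-0.6  0.1 -1.3] gw -0.0
shift(tool) [-0.0111 -0.0101  0.0603] turn [ 0.17 -0.23  1.26]
```

Request:
move_arm(rows=[{"tx": -0.011,"ty": -0.01,"tz": 0,"ax": 0,"ay": 0,"az": 1,"jaw": 255},{"tx": 0,"ty": 0,"tz": 0.04,"ax": 0,"ay": 0,"az": 0,"jaw": 255},{"tx": 0,"ty": 0,"tz": 0,"ax": 0,"ay": 0,"az": 0,"jaw": 255}])

```text
time: 11.4
tool_pos: [0.5843, -0.31, 0.085]
tool_rot: [0.002, 0.693, 0.721, 0.003]
contact_force: [-0.5, 0.7, -2.2]
gripper_width: 0.002
```

```bash
python3 -c "
from h import *
rel(.582,-.311,.055,91.9);grab('scene','s10');crop('s10','s10c',140,220,250,330,6);grab('wrist','w10')
print(proj('s10',[.582,-.311,.048]),proj('s10',manip.state()['tool_pos']))"
```

```text
t 11.4 pos [ 0.5843 -0.31    0.085 ] yaw 92.34 F [-0.5  0.7 -2.2] gw 0.0
shift(tool) [-0.0009 -0.0026  0.03  ] turn [ 0.39 -0.07  0.44]
[182.78051103 256.51761074] [179.77526284 247.26380472]
```

View pics/s10c.png

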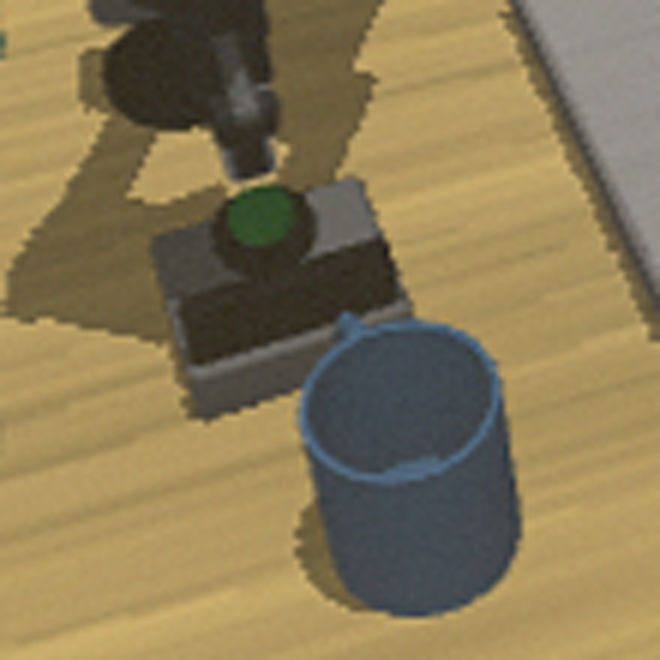

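View pics/w10.png

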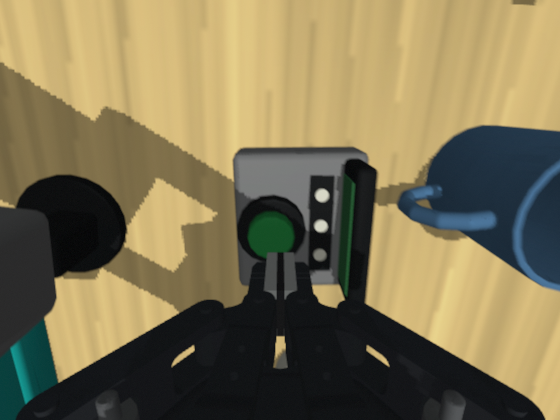

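```bash
python3 -c "
from h import *
for z in (.042,.048,.054): print(z,ray('w10',271,237,z), ray('s10',140+260/6,220+216/6,z))"
```

```text
0.042 [ 0.58200283 -0.31535197  0.042     ] [ 0.57507708 -0.30914953  0.042     ]
0.048 [ 0.58200701 -0.31268591  0.048     ] [ 0.58068532 -0.30925617  0.048     ]
0.054 [ 0.5820112  -0.31001985  0.054     ] [ 0.58629355 -0.3093628   0.054     ]
```

Request:
move_arm(rows=[{"tx": -0.002,"ty": -0.0025,"tz": 0.01,"ax": 0.4,"ay": 0,"az": 0.4,"jaw": 255},{"tx": 0,"ty": 0,"tz": 0.015,"ax": 0,"ay": 0,"az": 0,"jaw": 255},{"tx": 0,"ty": 0,"tz": 0,"ax": 0,"ay": 0,"az": 0,"jaw": 255}])

```text
time: 11.8
tool_pos: [0.5901, -0.3177, 0.0739]
tool_rot: [0.011, 0.695, 0.719, 0.002]
contact_force: [0.3, 0.2, -0.7]
gripper_width: -0.002
```

Request:
move_arm(rows=[{"tx": 0,"ty": 0,"tz": 0.005,"ax": 0,"ay": 0,"az": 0,"jaw": 255}])

```text
time: 11.9
tool_pos: [0.5912, -0.3184, 0.0702]
tool_rot: [0.013, 0.695, 0.719, 0.002]
contact_force: [0.4, -1.1, 0.2]
gripper_width: 0.001
```

Request:
move_arm(rows=[{"tx": 0,"ty": 0,"tz": 0.004,"ax": 0,"ay": 0,"az": 0,"jaw": 255}])

```text
time: 12.0
tool_pos: [0.5911, -0.3184, 0.0657]
tool_rot: [0.012, 0.695, 0.719, 0.002]
contact_force: [-0.2, -0.8, -0.3]
gripper_width: 0.004
```

```bash
python3 -c "
from h import *
rel(.582,-.312,.06,91.9);print(manip.state()['joint_pos'])"
```

```text
t 12.0 pos [ 0.5911 -0.3184  0.0657] yaw 91.92 F [-0.2 -0.8 -0.3] gw 0.0
shift(tool) [ 0.0067 -0.009   0.0054] turn [1.18 0.85 0.03]
[-6.04962783e-01  2.88891791e-01  1.63665507e+00  4.35242973e-04
  1.19066555e+00 -6.38862798e-01]
```

Request:
move_arm(rows=[{"tx": 0.0065,"ty": -0.009,"tz": 0,"ax": 1.1,"ay": 0.8,"az": 0,"jaw": 255},{"tx": 0,"ty": 0,"tz": 0,"ax": 0,"ay": 0,"az": 0,"jaw": 255}])

```text
time: 12.2
tool_pos: [0.5807, -0.3114, 0.0644]
tool_rot: [-0.001, 0.695, 0.719, -0.0]
contact_force: [0.2, 0.1, 0.2]
gripper_width: 0.003
```

```bash
python3 -c "
from h import *
rel(.582,-.312,.05,91.9)"
```

```text
t 12.2 pos [ 0.5807 -0.3114  0.0644] yaw 91.94 F [0.2 0.1 0.2] gw 0.0
shift(tool) [-0.0007  0.0013  0.0144] turn [-0.09 -0.08  0.04]
```

Request:
move_arm(rows=[{"tx": 0,"ty": 0.001,"tz": 0.006,"ax": 0,"ay": 0,"az": 0,"jaw": 255},{"tx": 0,"ty": 0,"tz": 0.005,"ax": 0,"ay": 0,"az": 0,"jaw": 255}])

```text
time: 12.4
tool_pos: [0.5822, -0.3115, 0.054]
tool_rot: [-0.0, 0.695, 0.719, 0.0]
contact_force: [-1.1, 0.6, 2.1]
gripper_width: 0.001
```

Request:
move_arm(rows=[{"tx": 0,"ty": 0,"tz": 0.004,"ax": 0,"ay": 0,"az": 0,"jaw": 255}])

```text
time: 12.5
tool_pos: [0.5822, -0.3115, 0.0501]
tool_rot: [-0.0, 0.695, 0.719, -0.0]
contact_force: [-2.2, 1.2, 4.6]
gripper_width: 0.0
```

Request:
move_arm(rows=[{"tx": 0,"ty": 0,"tz": 0.003,"ax": 0,"ay": 0,"az": 0,"jaw": 255}])

```text
time: 12.6
tool_pos: [0.5824, -0.3116, 0.0497]
tool_rot: [-0.001, 0.695, 0.719, -0.0]
contact_force: [-9.9, 6.9, 25.1]
gripper_width: -0.001
```

Request:
move_arm(rows=[{"tx": 0,"ty": 0,"tz": 0.003,"ax": 0,"ay": 0,"az": 0,"jaw": 255}])

```text
time: 12.7
tool_pos: [0.5824, -0.3116, 0.0498]
tool_rot: [-0.002, 0.695, 0.719, -0.001]
contact_force: [-10.0, 5.8, 18.7]
gripper_width: -0.003
```

The force went 2, then 4.6, then 25 N against a hard stop over about 6 mm, which matches the spring bottoming out. I'll release.

Request:
move_arm(rows=[{"tx": 0,"ty": 0,"tz": 0.001,"ax": 0,"ay": 0,"az": 0,"jaw": 255},{"tx": 0,"ty": 0,"tz": -0.01,"ax": 0,"ay": 0,"az": 0,"jaw": 255},{"tx": 0,"ty": 0,"tz": -0.03,"ax": 0,"ay": 0,"az": 0,"jaw": 255},{"tx": 0,"ty": 0,"tz": -0.045,"ax": 0,"ay": 0,"az": 0,"jaw": 255},{"tx": 0,"ty": 0,"tz": -0.045,"ax": 0,"ay": 0,"az": 0,"jaw": 255},{"tx": 0,"ty": 0,"tz": -0.02,"ax": 0,"ay": 0,"az": 0,"jaw": 255},{"tx": 0,"ty": 0,"tz": 0,"ax": 0,"ay": 0,"az": 0,"jaw": 255}])

```text
time: 13.4
tool_pos: [0.5829, -0.3119, 0.205]
tool_rot: [-0.002, 0.695, 0.719, -0.001]
contact_force: [0.2, -0.4, 1.3]
gripper_width: 0.004
```

```bash
python3 -c "
from h import *
rel(.582,-.312,.2,91.9);grab('scene','s11');grab('top','t11')
a=cv2.imread('pics/t9.png')[120:182,195:275].astype(int);b=cv2.imread('pics/t11.png')[120:182,195:275].astype(int);print(abs(a-b).mean())"
```

```text
t 13.4 pos [ 0.5829 -0.3119  0.205 ] yaw 91.97 F [ 0.2 -0.4  1.3] gw 0.0
shift(tool) [-0.0001 -0.0009  0.005 ] turn [-0.25 -0.15  0.07]
2.036424731182796
```

View pics/s11.png

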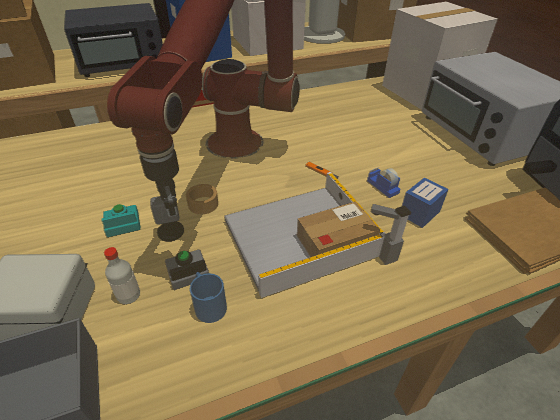

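View pics/t11.png

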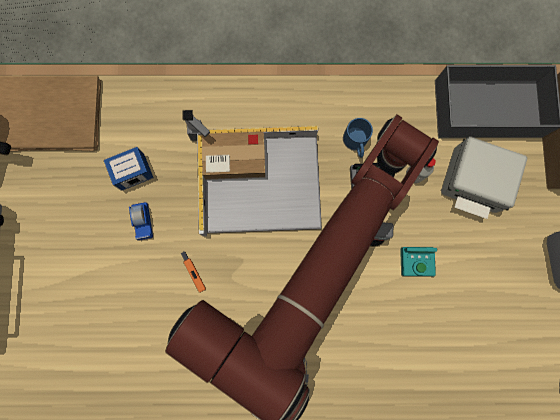

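```bash
python3 -c "
from h import *
print(manip.job_done())"
```

```text
the job is handed in; nothing more can be done
None
```

I pushed the carton into the gauge's corner, pressed the green button fully down, released it and handed the job in at about 13.5 s. `job_done` reports no verdict, so the result rests on my own checks.

**Carton:** I pushed it without gripping, first square against the back fence and then along it to the side fence. Contact force rose to about 14 N at the back fence and 12.5 N at the side fence.
- **Position:** the top picture after the pushes put its centre 64–66 mm from the back fence and 91–96 mm from the side fence (65 and 95 is touching). Most readings were within about 1.5 mm. The lowest side-fence one (91.4 mm, from the fence's foot) disagreed by 3.6 mm.
- **Angle:** it was square to the fences within about 0.4°.
- **After the press:** the carton area looked unchanged when I compared the pictures from before and after.

**Button:** the force rose through about 5 N to a hard stop at about 25 N, which matches full travel. The arm was then lifted clear. I had no direct reading of the button's travel, either down or back up.

**Things that went off plan:** the tool drifted up or sideways a few times during pushes and while approaching the button, and I corrected it each time. There was one brief 7 N upward contact while pushing along the back fence, and raising the tool cleared it.

**Bystanders:** none looked moved in the last pictures, though the arm partly hid the scanner and the bottle in the top view.

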